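# Press the red plug home with the bench quick clamp, then release it

## Robot

A 6-joint arm with a two-finger parallel gripper is mounted at the origin on the work surface. World frame = base frame: x ahead of the robot, y to its left, z up, the work surface at z = 0. Lengths are in m, angles in rad, forces in N, time in s.
With the tool pointing down it reaches from about 0.25 to 0.775 m from the base axis. Payload 4 kg.
Tool frame: the origin (TCP) lies midway between the tips of the shut fingers; the grasp point (between the pads) lies 19 mm behind it; z points along the fingers, y is the line along which they close (so a half turn about z gives the same grasp; the last joint's range is limited). The gripper opens to 85 mm and grips with 20 to 120 N. Pads are 22 mm wide; open, the fingers measure 114 mm over their backs; the gripper's body (76 mm by 85 mm) begins 54 mm behind the grasp point. The pads swing forward as they close: fully open they stand 13 mm farther back than shut.
Start: joints at [1.23, 0.087, 1.371, -0, 1.684, -0.103], TCP at [0.13, 0.535, 0.203] pointing down, gripper open.
Joint ranges: [-3.1, 3.1], [-0.76, 2.03], [0.27, 2.55], [-1.08, 4.22], [0.17, 2.65], [-2.57, 2.57]. Speed limits (rad/s): [2.79, 2.79, 3.14, 3.14, 3.14, 3.14].

## Interface

Orientations are given as a 3x3 rotation matrix whose columns are the frame's x, y, z axes.
In Python, from workcell import robot gives the robot as it stands.
- The arm moves only by the shell command python3 -m pendant FILE [FORCE], which reads ROWS from the file FILE. ROWS is a JSON object whose key "moves" holds a list of rows, 1 to 10 of them, each of 7 numbers: a rotation vector rx, ry, rz in a scale on which 1.0 is pi/2 rad, then dx, dy, dz in fractions of the full range, 1 being 1000 mm, then the opening from 0.0 (shut) to 1.0 (fully open); each row shifts and turns the commanded pose from where the row before left it, along the tool's axes as they then stand; what a row does not reach is not made up. A row lasts 1/10 s, in which the tool goes at most 0.05 m and 0.15 rad, less where a joint would pass 70% of its speed; a pose out of reach is approached as far as the arm can. The fingers move at their own pace and stop on an object; FORCE is the grip in N (left out, the last holds). Time passes only in rows, so rows that do not move let the fingers close. It prints the time, the measured TCP pose, the force, the opening and the grip force at its end. Input that does not fit is refused with a message, and nothing moves.
- robot.read_state(): the state, without advancing time (a new reading comes with each control period).
- robot.snapshot(name): name is "side" or "top" or "wrist"; returns a dict with "image" (400x640x3 uint8, red, green, blue), "fx", "fy", "cx", "cy" (pixels), "world_to_cam" (4x4, takes a point from world to camera coordinates); the wrist camera has in their place "T_tool_cam" (4x4, takes a point from camera to tool coordinates, whose origin is the TCP and whose axes are the flange's). Camera axes: x right, y up, looking along -z (the intrinsics and any distortion apply to the point x, -y, -z); pixel columns grow to the right and rows downward; lengths in m; the calibration is good to about 2 mm. A picture is of the moment at which its call begins: read the wrist's pose just before it. There is no depth.
- robot.sign_off(): hands the job in; it is judged then, once.
The state is a dict: "clock": time; "joint_positions": joint angles; "joint_velocities": joint speeds; "joint_torque": joint torques, N m; "eef_pos": TCP position; "orientation": TCP orientation; "contact_force": force on the tool from outside, world axes, zero at the start; "ft_torque": the same for the moment, N m; "grip_width": opening from 0.0 (shut) to 1.0 (fully open); "gripper_force": force on a finger pad.
Only numpy, scipy, OpenCV 4.12 (cv2) and the standard library are available. Lean on these libraries where they do the work, as an engineer would, in place of code of your own. Each camera call takes 0.05 s, during which the arm holds its last target. There are 200 camera calls.

## Task

Press the red end plug fully home into the grey Y fitting by working the orange trigger of the bench quick clamp in repeated squeezes; stop when the plug's collar is flush against the fitting and the sprung orange pad of the jaw is about two thirds sunk, and never squeeze so hard that the pad bottoms out. Let go of the trigger and leave the joint for two seconds with the clamp holding it alone, then press the yellow release tab so that the jaw springs all the way back. Keep the gripper off the plug and the moving jaw, and do not disturb the loose things around.

Things in the scene. Friction and masses are not known exactly. Their poses are not given: they have to be found in the camera images.
- clamp: Blue bench quick clamp, fixed on a dark steel plate 85 x 420 mm (y -145..275), 12 mm thick. Origin on the table. Its y axis runs along the clamp bar, from the yellow release tab (-y end) to the moving jaw (+y end); x across, z up. All positions given below are in this frame, in mm. From -y to +y: tab, head with grip and trigger, fixed jaw, Y fitting, plug, pad, moving jaw.
- head_top (a point): Middle of the top of the blue head block (x -28..28, y -80..35, top z 68). A ratchet in it, with a click every 2.7 mm, lets the jaw move only towards the fitting, until the release tab is pressed. When the trigger is let go the jaw settles back onto the last click, by up to 3.5 mm.
- grip (a point): Point in the fixed black grip, at x 0, y -27, z 115: an upright post on the head, x -15..15, y -35..-19, top z 135.
- trigger: Orange trigger lever in front (+y) of the grip: 26 mm wide (x), 12 mm thick; at rest upright, y 11..23, top z 130, so 58 mm over trigger and grip with 30 mm between. Pivots at its origin (y 17, z 30); its top moves towards the grip (-y) by up to 0.26 rad, 22 mm at z 115, to a stop. It can be squeezed against the grip or just pulled towards it. Its spring returns it.
- trigger_face (a point): Middle of the trigger's front (+y) face: y 23, z 115 at rest. Each stroke starts with 5 to 7 mm of play here; then the jaw moves 0.88 x as far as this point, a full stroke gaining 2 to 5 clicks. Slow pull here: 3 N at first, 7 to 9 N moving the jaw, 10 to 12 N sliding the plug in; plug home, about 16 N with the pad two thirds sunk, 21 N near bottom. A passing click adds up to 4 N.
- mouth (a point): Centre of the mouth of the grey Y fitting, at y 165, z 78. The fitting, of 40 mm pipe, is fixed in the clamp along y 75..165, axis z 78, top z 102, behind the blue fixed jaw (y 63..75, top z 100); its side branch goes out level to +x and +y, to x 70.
- jaw: Moving jaw: blue plate 54 mm wide, y 232..248, top z 104 when fully open (its origin then at the clamp's origin), on a steel bar through the head. It slides to -y by up to 55 mm, starts 0 to 8 mm closed; a 3 N spring draws it open. It carries a round orange pad on a screw set differently each time (pressing face y 203 to 211, jaw open). The pad is sprung: it sinks by up to 10.5 mm, 1.5 N per mm.
- plug: Red end plug standing in the fitting's mouth: collar 52 mm diameter, 10 mm thick. Origin at the centre of the collar's inner face (x 0, z 78). It starts 6 to 15 mm out of the mouth; home is y 165 (collar on the mouth). It needs 3 N to slide (2 mm of pad sinking) and stays where it is left. Above 15 N, the pad all but bottomed, it cracks; 5 to 13 N from the pad holds it well.
- tab: Yellow release tab behind the head: plate 30 mm wide (x), y -78..-128, top z 66, hinged at its origin (y -78, z 60). Pressed fully down (its outer part goes down about 9 mm, to a stop) it frees the jaw, which springs open within a second while the tab is held down. The tab springs back up.
- tab_press (a point): Point on the tab's top where to press: x 0, y -115, z 66. It takes 3 to 6 N; past its stop the force rises steeply.
- cement: Bystander: white bottle with red cap, 52 mm diameter, 95 mm tall, loose. Origin under its centre.
- coupler: Bystander: grey pipe coupler ring, 54 mm diameter, 50 mm tall, loose. Origin under its centre.
- spare_y: Bystander: spare grey Y fitting standing upright, 48 mm diameter, 110 mm tall, side branch reaching 65 mm from its axis, loose. Origin under its centre.
- brass_nut: Bystander: brass ring nut, 40 mm diameter, 16 mm tall, loose. Origin under its centre.

How it is judged:
On the way, in this order (a step that is already met when the one before it is completed fails the run):
1. the clamp, with the trigger let go, holds the plug fully home with the pad pressing on it (y of plug in the frame of clamp below 0.1662 m and contact force between jaw and plug above 4 N and contact force between each of the fingers, the arm and trigger below 0.5 N), for 1.5 s.
2. the release tab frees the jaw, which springs back fully open (y of jaw in the frame of clamp above -0.004 m and y of plug in the frame of clamp below 0.1662 m), for 0.2 s.
At the end, for the whole second after the job is handed in: The plug's collar is home on the fitting's mouth (within 1.2 mm), the moving jaw is back to within 4 mm of fully open and at rest, and its pad is off the plug. On the way the clamp held the plug home by itself, with more than 4 N, for 1.5 s with the trigger let go (all of step 2 and linear speed of jaw below 0.01 m/s and contact force between jaw and plug below 0.5 N); the robot touches nothing.
It fails at once if the pad presses the plug with more than 15 N (bottoms out, plug cracks) (contact force between jaw and plug above 15 N).
It fails at once if the gripper or arm pushes on the plug, the pad or the moving jaw (contact force between any of the fingers, the arm and plug above 2 N or contact force between any of the fingers, the arm and jaw above 2 N).
It fails at once if a loose bystander is moved by more than 20 mm (distance of any of cement, coupler, spare_y, brass_nut from where it was at the start of the episode above 0.02 m).
It also fails if it takes over 54 s, if anything falls off the work surface, if the arm or the gripper's body presses on something with over 40 N, if the wrist force passes 120 N, or if a joint passes its speed limit or range.

## Working session

There is one attempt and no reset: what is moved stays moved. The work goes in short steps, Python scripts to look and compute and a shell command to move; the robot and the scene stay as the last step left them, time stands still between calls to the robot, and variables do not carry over. Pictures are saved under pics/ and viewed, at most 10 in all, crops included, and the job is handed in when it is done.

```bash
mkdir -p pics; ls
python3 - <<'E'
from workcell import robot
import cv2,numpy as np
np.set_printoptions(precision=4,suppress=True)
s=robot.read_state();print(s['clock'],s['eef_pos'],s['orientation'],s['contact_force'],s['grip_width'])
for n in("top","side"):
    d=robot.snapshot(n);cv2.imwrite(f'pics/{n}0.png',d['image'][:,:,::-1]);print(n,[d[k] for k in('fx','fy','cx','cy')],d['world_to_cam'],[k for k in d])
E
```

```text
pics
0.0 [0.1294 0.534  0.2022] [[-0.9719  0.2356 -0.0008]
 [ 0.2356  0.9719 -0.0021]
 [ 0.0003 -0.0022 -1.    ]] [-0.079   0.2322 -0.0379] 1.000847837246234
top [400.0204620892723, 400.0204620892723, 313.90753043249174, 202.9755153597835] [[-0.0101 -0.9998  0.0173  0.0465]
 [ 0.998  -0.009   0.0628 -0.5878]
 [-0.0627  0.0179  0.9979 -0.7785]
 [ 0.      0.      0.      1.    ]] ['image', 'fx', 'fy', 'cx', 'cy', 'world_to_cam']
side [461.11123241624955, 461.11123241624955, 328.99704966460865, 199.91897823670791] [[ 0.9367 -0.35   -0.009  -0.5323]
 [ 0.1839  0.4699  0.8633 -0.2094]
 [-0.2979 -0.8103  0.5046 -0.8235]
 [ 0.      0.      0.      1.    ]] ['image', 'fx', 'fy', 'cx', 'cy', 'world_to_cam']
```

View pics/top0.png

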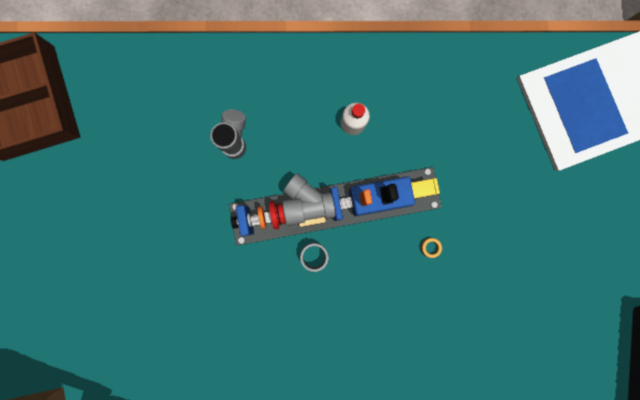

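View pics/side0.png

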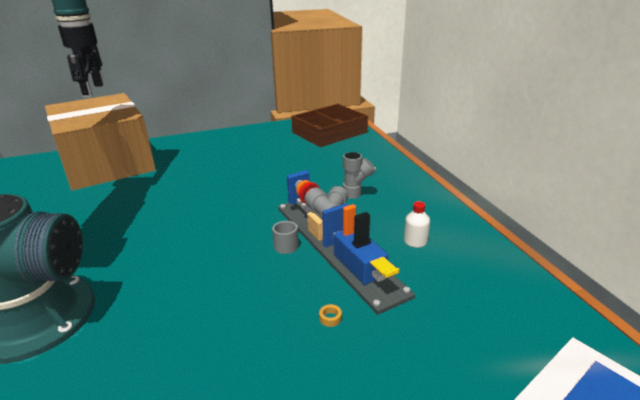

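The top view shows the clamp from the jaw (~240,220) to the yellow tab (~426,188). The orange trigger is at (367,197) and the black grip at (390,193). The nut (431,248), coupler (314,257), bottle (355,117) and spare Y (230,135) stand clear of it. The side view agrees.

```bash
cat > h.py <<'E'
import cv2,numpy as np
from workcell import robot
np.set_printoptions(precision=4,suppress=True)
def ray(d,uv):
    W=d['world_to_cam'];R=W[:3,:3];o=-R.T@W[:3,3]
    v=R.T@np.array([(uv[0]-d['cx'])/d['fx'],-(uv[1]-d['cy'])/d['fy'],-1]);return o,v
def onz(d,uv,z):
    o,v=ray(d,uv);return o+v*(z-o[2])/v[2]
def proj(d,p):
    c=d['world_to_cam']@np.append(p,1);return np.array([d['cx']-d['fx']*c[0]/c[2],d['cy']+d['fy']*c[1]/c[2]])
def blobs(img,lo,hi,amin=15,box=None):
    h=cv2.cvtColor(img,cv2.COLOR_RGB2HSV);m=cv2.inRange(h,np.array(lo),np.array(hi))
    if box: k=np.zeros_like(m);x0,y0,x1,y1=box;k[y0:y1,x0:x1]=255;m&=k
    n,l,s,c=cv2.connectedComponentsWithStats(m);return [(s[i],c[i],np.argwhere(l==i)[:,::-1]) for i in range(1,n) if s[i][4]>=amin]
E
python3 - <<'E'
from h import *
C={'yellow':((24,150,120),(34,255,255)),'orange':((6,170,120),(16,255,255)),'blue':((105,120,40),(125,255,255)),'red':((0,180,80),(5,255,255)),'black':((0,0,0),(180,255,28))}
box={'top':(225,160,450,250),'side':(270,165,420,320)}
for n in('top','side'):
    d=robot.snapshot(n)
    for k,(lo,hi) in C.items():
        for s,c,p in blobs(d['image'],lo,hi,12,box[n]):
            r=cv2.minAreaRect(p.astype(np.float32)); print(n,k,s,c,'rect',np.round(np.array(r[0]+r[1]+(r[2],)),1))
E
cat >e.py <<'E'
E
python3 -c "
import cv2;i=cv2.imread('pics/top0.png')[150:260,220:450];cv2.imwrite('pics/topc.png',cv2.resize(i,None,fx=3.4,fy=3.4,interpolation=cv2.INTER_NEAREST))"
```

```text
top yellow [412 178  27  20 371] [425.1294 187.6065] rect [425.  187.7  15.4  24.3  79.4]
top orange [363 190   8  14  80] [366.9375 196.675 ] rect [367.  196.6  13.3   6.1  78.7]
top orange [258 207   8  21  95] [261.1579 216.8947] rect [261.  217.1  20.6   4.9  79.4]
top blue [ 349  177   66   39 1377] [382.6783 195.7683] rect [381.4 195.6  29.8  62.9  79.7]
top blue [330 187  13  33 215] [336.3767 203.3209] rect [336.  203.1  32.8   8.5  81.9]
top blue [236 205  18  31 340] [243.2118 220.0382] rect [244.  219.7  30.6  13.6  80.1]
top red [269 202  16  27 260] [276.2654 214.3   ] rect [276.9 214.2  26.7  12.7  78.7]
top black [381 185  15  18 171] [386.9123 193.4795] rect [388.  193.5  17.   14.   90. ]
top black [232 217   4   5  17] [233.3529 218.7059] rect [233.5 219.    4.    3.   90. ]
top black [233 224   5   4  15] [234.4667 225.5333] rect [235.  225.5   4.    3.    0. ]
side yellow [371 257  28  20 303] [384.7789 266.8086] rect [384.8 266.6  26.9  13.9  41.2]
side orange [297 181  12  13  57] [301.     185.4035] rect [301.3 185.4   5.4  15.6  42.3]
side orange [344 205  12  30 294] [348.8265 219.0714] rect [349.5 219.5  29.   11.   90. ]
side blue [287 171  22  33 330] [294.9758 184.6303] rect [298.3 187.1  31.4  21.2  86.4]
side blue [ 323  203   64   82 2055] [349.2754 246.1431] rect [350.6 243.8  86.   43.1  50.8]
side red [299 182  18  20 127] [305.4803 189.1417] rect [305.8 189.7  10.6  20.7  40.9]
side red [414 202   6  11  56] [416.7143 206.6607] rect [416.5 207.   10.    5.   90. ]
```

View pics/topc.png

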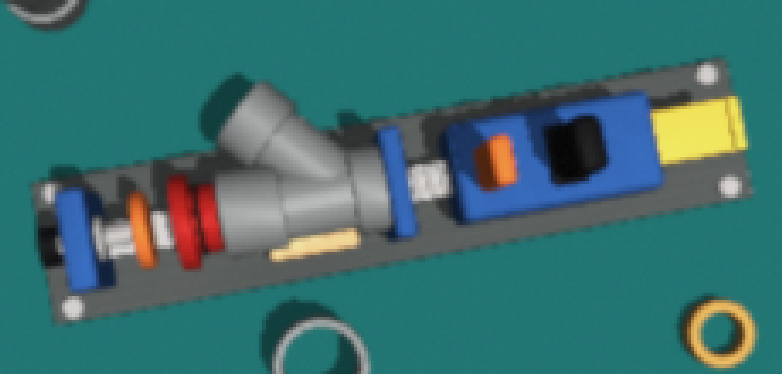

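```bash
cat > fit.py <<'E'
from h import *
from scipy.optimize import least_squares
d=robot.snapshot('top');s=robot.snapshot('side')
cr=lambda u,v:(u/3.4+220-.5+.15,v/3.4+150-.5+.15)
# clamp pts -> top px
T=[((42.5,-145,12),cr(722,58)),((-42.5,-145,12),cr(750,193)),((-42.5,275,12),cr(55,323)),((42.5,275,12),cr(35,184)),
   ((28,-80,68),cr(647,93)),((-28,-80,68),cr(660,187)),((15,-128,66),cr(738,97)),((-15,-128,66),cr(746,150))]
S=[((0,-103,66),(384.8,266.7))]
def P(q,c):
    a=q[2];R=np.array([[np.cos(a),-np.sin(a),0],[np.sin(a),np.cos(a),0],[0,0,1]]);return R@(np.array(c)/1e3)+[q[0],q[1],0]
f=lambda q:np.concatenate([proj(d,P(q,c))-u for c,u in T]+[proj(s,P(q,c))-u for c,u in S])
r=least_squares(f,[.55,0,.1],loss='soft_l1');q=r.x;print('pose',q);print(f(q).reshape(-1,2))
for n,c in dict(tab=(0,-103,66),trigtop=(0,17,130),griptop=(0,-27,135),collartop=(0,180,104),jawtop=(0,240,104)).items():print(n,'top',proj(d,P(q,c)),'side',proj(s,P(q,c)))
np.save('q.npy',q)
E
python3 fit.py
```

```text
pose [ 0.5942 -0.066   0.1705]
[[ 1.0072 -0.2366]
 [ 1.081   1.2289]
 [-0.5494  0.7422]
 [-1.8136 -0.3938]
 [ 0.2643 -1.5206]
 [ 2.2302  0.054 ]
 [-0.617  -0.3068]
 [ 0.1751 -0.3204]
 [-1.4139 -1.3978]]
tab top [424.7326 187.9984] side [383.3861 265.3022]
trigtop top [367.4783 196.6472] side [348.4086 205.8771]
griptop top [393.1706 191.8356] side [361.0916 214.0099]
collartop top [275.0339 214.1727] side [309.1658 183.6099]
jawtop top [241.5195 220.2553] side [297.0142 173.1659]
```

```bash
cat > go.py <<'E'
from h import *
import sys
q=np.load('q.npy');a=q[2];Rc=np.array([[np.cos(a),-np.sin(a),0],[np.sin(a),np.cos(a),0],[0,0,1]])
def clampxyz(p):return Rc.T@(np.array(p)-[q[0],q[1],0])*1e3
def report():
    s=robot.read_state();R=s['orientation'];print('t',s['clock'],'clamp mm',clampxyz(s['eef_pos']),'F clamp',Rc.T@s['contact_force'],'yawerr',np.arctan2(*(Rc.T@R[:,1])[:2]),'w',s['grip_width'])
    return s
def gauge():
    d=robot.snapshot('top');o={}
    for n,lo,hi,z in(('red',(0,180,80),(5,255,255),.1),('pad',(6,170,120),(16,255,255),.09),('jaw',(105,120,40),(125,255,255),.1)):
        for s,c,p in blobs(d['image'],lo,hi,25,(225,185,318,250)):
            Y=np.array([clampxyz(onz(d,u,z))[1] for u in p]);o[n]=(len(p),Y.mean(),Y.min(),Y.max());print(n,np.array(o[n]))
if __name__=='__main__':
    s=report();t=np.array([float(v) for v in sys.argv[1:4]])/1e3
    w=Rc@t+[q[0],q[1],0];R=s['orientation'];Rt=np.column_stack([Rc@[-1,0,0],Rc@[0,1,0],[0,0,-1]])
    print('rotvec tool',cv2.Rodrigues(R.T@Rt)[0].ravel(),'shift after rot',Rt.T@(w-s['eef_pos']))
E
python3 go.py 0 -6 200; python3 -c "
from go import *;gauge()"
```

```text
t 0.3 clamp mm [-356.0282  670.4847  203.0134] F clamp [ 0.6974  1.0678 -0.3973] yawerr 0.40835752891888905 w 1.0023450255019686
rotvec tool [-0.0007 -0.0002 -0.4084] shift after rot [-0.356  -0.6765  0.003 ]
red [258.     178.1518 165.797  188.6292]
pad [ 96.     206.4436 202.1513 211.1384]
jaw [339.     237.6308 224.1642 248.1695]
```

The manual's scale: turns go in shares of pi/2 rad. Converting my numbers, -0.136 rad / 1.5708 = -0.0866.

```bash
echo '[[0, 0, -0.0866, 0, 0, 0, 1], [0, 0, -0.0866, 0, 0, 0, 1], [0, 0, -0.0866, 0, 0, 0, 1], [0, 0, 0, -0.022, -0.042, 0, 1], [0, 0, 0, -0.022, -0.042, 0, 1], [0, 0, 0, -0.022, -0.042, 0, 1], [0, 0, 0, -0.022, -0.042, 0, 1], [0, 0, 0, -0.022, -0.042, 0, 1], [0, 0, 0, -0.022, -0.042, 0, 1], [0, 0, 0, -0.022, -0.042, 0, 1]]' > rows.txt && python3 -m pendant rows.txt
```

```text
refused: ROWS must be an object with the rows under "moves". Nothing was moved.
```

Refused on format, not on reach. It needs an object with the rows under "moves".

```bash
echo '{"moves": [[0, 0, -0.0866, 0, 0, 0, 1], [0, 0, -0.0866, 0, 0, 0, 1], [0, 0, -0.0866, 0, 0, 0, 1], [0, 0, 0, -0.022, -0.042, 0, 1], [0, 0, 0, -0.022, -0.042, 0, 1], [0, 0, 0, -0.022, -0.042, 0, 1], [0, 0, 0, -0.022, -0.042, 0, 1], [0, 0, 0, -0.022, -0.042, 0, 1], [0, 0, 0, -0.022, -0.042, 0, 1], [0, 0, 0, -0.022, -0.042, 0, 1]]}' > rows.txt && python3 -m pendant rows.txt; echo '{"moves": [[0, 0, 0, -0.022, -0.042, 0, 1], [0, 0, 0, -0.022, -0.042, 0, 1], [0, 0, 0, -0.022, -0.042, 0, 1], [0, 0, 0, -0.022, -0.042, 0, 1], [0, 0, 0, -0.022, -0.042, 0, 1], [0, 0, 0, -0.022, -0.042, 0, 1], [0, 0, 0, -0.022, -0.042, 0, 1], [0, 0, 0, -0.022, -0.042, 0, 1], [0, 0, 0, -0.022, -0.042, 0, 1]]}' > rows.txt && python3 -m pendant rows.txt; echo '{"moves": [[0, 0, 0, 0, 0, 0, 1], [0, 0, 0, 0, 0, 0, 1]]}' > rows.txt && python3 -m pendant rows.txt;python3 go.py 0 -6 200
```

```text
clock: 1.35
eef_pos: [0.3319, 0.2693, 0.2037]
orientation: [[-0.985, -0.17, 0.001], [-0.17, 0.985, 0.001], [-0.001, 0.001, -1.0]]
contact_force: [0.9, 0.1, 1.2]
grip_width: 1.001
gripper_force: 0.0
clock: 2.25
eef_pos: [0.5913, -0.0699, 0.2034]
orientation: [[-0.986, -0.169, 0.0], [-0.169, 0.986, 0.0], [-0.0, 0.0, -1.0]]
contact_force: [0.5, 0.3, 0.9]
grip_width: 1.002
gripper_force: 0.0
clock: 2.45
eef_pos: [0.5903, -0.0688, 0.2023]
orientation: [[-0.986, -0.168, -0.002], [-0.168, 0.986, 0.001], [0.002, 0.001, -1.0]]
contact_force: [-0.1, 1.3, 0.4]
grip_width: 1.001
gripper_force: 0.0
t 2.45 clamp mm [ -4.2903  -2.1446 202.3228] F clamp [0.1022 1.3094 0.3528] yawerr 0.002100097347843947 w 1.0011575297256328
rotvec tool [ 0.0014 -0.0018 -0.0021] shift after rot [-0.0043 -0.0039  0.0023]
```

```bash
echo '{"moves": [[0, 0, 0, -0.004, -0.004, 0, 1], [0, 0, 0, 0, 0, 0, 1], [0, 0, 0, 0, 0, 0, 1]]}' > rows.txt && python3 -m pendant rows.txt;python3 - <<'E'
from go import *
s=report();d=robot.snapshot('wrist');cv2.imwrite('pics/w0.png',d['image'][:,:,::-1])
T=np.eye(4);T[:3,:3]=s['orientation'];T[:3,3]=s['eef_pos'];X=T@d['T_tool_cam'];d['world_to_cam']=np.linalg.inv(X);print(d['T_tool_cam'])
for n,c in dict(trigtop=(0,17,130),griptop=(0,-27,135),gripc=(15,-35,135),tabc=(15,-128,66),tabd=(-15,-128,66),head=(-28,35,68)).items():print(n,proj(d,Rc@(np.array(c)/1e3)+[q[0],q[1],0]))
E
```

```text
clock: 2.75
eef_pos: [0.5947, -0.0703, 0.2041]
orientation: [[-0.985, -0.171, 0.001], [-0.171, 0.985, 0.0], [-0.001, -0.0, -1.0]]
contact_force: [-0.1, 0.4, 0.7]
grip_width: 1.0
gripper_force: 0.0
t 2.75 clamp mm [ -0.2221  -4.3423 204.0786] F clamp [-0.0033  0.4223  0.7038] yawerr -0.0012012283563326447 w 0.9995278028280743
[[ 0.0001  0.9644  0.2645  0.0664]
 [ 1.     -0.0002  0.0004 -0.0007]
 [ 0.0005  0.2645 -0.9644 -0.1695]
 [ 0.      0.      0.      1.    ]]
trigtop [347.8312 197.156 ]
griptop [293.1798 198.7346]
gripc [283.7163 216.549 ]
tabc [200.7032 194.5554]
tabd [197.666  165.5245]
head [361.5757 152.9663]
```

View pics/w0.png

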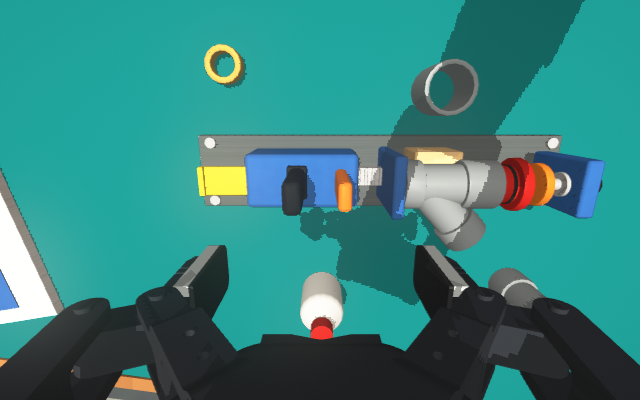

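The wrist view agrees with the fitted pose: tab corners (198,167)-(198,195), trigger end (344,212), grip end (292,215). The collar (518,183), pad (543,184) and jaw (575,185) are also clearly visible. I'll descend straddling the grip and trigger.

```bash
echo '{"moves": [[0, 0, 0, 0, -0.0015, 0.03, 1], [0, 0, 0, 0, 0, 0.03, 1], [0, 0, 0, 0, 0, 0.03, 1], [0, 0, 0, 0, 0, 0.029, 1], [0, 0, 0, 0, 0, 0, 1], [0, 0, 0, 0, 0, 0, 1]]}' > rows.txt && python3 -m pendant rows.txt;python3 - <<'E'
from go import *
s=report();d=robot.snapshot('wrist');cv2.imwrite('pics/w1.png',d['image'][:,:,::-1])
E
```

```text
clock: 3.4
eef_pos: [0.595, -0.0724, 0.0848]
orientation: [[-0.985, -0.17, -0.0], [-0.17, 0.985, 0.0], [0.0, 0.0, -1.0]]
contact_force: [-0.4, 0.3, 0.4]
grip_width: 1.0
gripper_force: 0.0
t 3.4 clamp mm [-0.2974 -6.4766 84.7766] F clamp [-0.3652  0.3658  0.3973] yawerr -0.00030350455288172593 w 0.9997942159520503
```

View pics/w1.png

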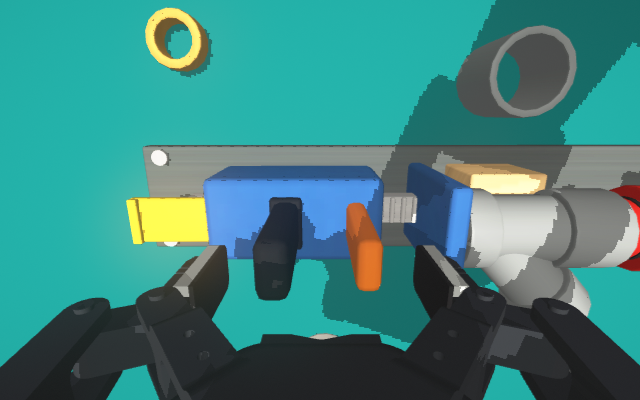

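The fingers straddle the grip and trigger: pads at about (222,250) and (418,250), grip end (272,298), trigger end (369,290). First pull, in stages.

```bash
echo '{"moves": [[0, 0, 0, 0, -0.005, 0, 1], [0, 0, 0, 0, -0.005, 0, 1], [0, 0, 0, 0, -0.004, 0, 1], [0, 0, 0, 0, -0.002, 0, 1], [0, 0, 0, 0, -0.002, 0, 1]]}' > rows.txt && python3 -m pendant rows.txt >/dev/null; python3 -c "
from go import *;report()"; echo '{"moves": [[0, 0, 0, 0, -0.003, 0, 1], [0, 0, 0, 0, -0.003, 0, 1], [0, 0, 0, 0, 0, 0, 1]]}' > rows.txt && python3 -m pendant rows.txt>/dev/null;python3 -c "
from go import *;report();gauge()"
```

```text
t 3.95 clamp mm [  0.2716 -24.5389  85.083 ] F clamp [0.1674 4.044  2.1144] yawerr 0.0003589452316167132 w 1.0021354172951027
t 4.25 clamp mm [  0.2508 -29.6657  84.8686] F clamp [0.3749 4.6277 3.5725] yawerr -0.0002372146020940672 w 0.9982439528887695
red [169.     182.5148 176.3773 188.6292]
red [ 85.     170.1901 166.1084 174.4278]
pad [ 97.     204.1315 199.763  209.0588]
jaw [332.     235.4256 222.1225 246.0845]
```

```bash
echo '{"moves": [[0, 0, 0, 0, -0.003, 0, 1], [0, 0, 0, 0, -0.002, 0, 1], [0, 0, 0, 0, 0, 0, 1]]}' > rows.txt && python3 -m pendant rows.txt>/dev/null;python3 -c "
from go import *;report();gauge()"; echo '{"moves": [[0, 0, 0, 0, -0.002, 0, 1], [0, 0, 0, 0, -0.002, 0, 1], [0, 0, 0, 0, 0, 0, 1]]}' > rows.txt && python3 -m pendant rows.txt>/dev/null;python3 -c "
from go import *;report();gauge()"
```

```text
t 4.6 clamp mm [  0.2133 -34.3757  84.6454] F clamp [0.4488 5.9805 2.5877] yawerr -0.0004294881033634477 w 0.997073146192606
red [255.     178.2997 166.1084 188.6292]
pad [ 99.     200.4386 196.2244 205.2069]
jaw [332.     231.945  218.8715 242.3015]
t 4.95 clamp mm [  0.2069 -38.1503  84.3163] F clamp [1.5713 5.9212 2.4921] yawerr -0.0005694069521074969 w 0.9968065126557497
red [256.     178.2835 166.1084 188.6292]
pad [ 97.     197.2617 192.802  201.9736]
jaw [329.     229.0864 215.7694 239.468 ]
```

```bash
echo '{"moves": [[0, 0, 0, 0, -0.002, 0, 1], [0, 0, 0, 0, -0.002, 0, 1], [0, 0, 0, 0, 0, 0, 1]]}' > rows.txt && python3 -m pendant rows.txt>/dev/null;python3 -c "
from go import *;report();gauge()"; echo '{"moves": [[0, 0, 0, 0, 0.012, 0, 1], [0, 0, 0, 0, 0.014, 0, 1], [0, 0, 0, 0, 0, 0, 1], [0, 0, 0, 0, 0, 0, 1]]}' > rows.txt && python3 -m pendant rows.txt>/dev/null;python3 -c "
from go import *;report();gauge()"
```

```text
t 5.3 clamp mm [  0.1509 -41.9349  83.8389] F clamp [1.6368 5.7394 0.6196] yawerr -0.0005906975191299555 w 0.9991784302298065
red [271.     178.8797 166.1084 189.6512]
pad [ 97.     194.5923 190.6038 199.5809]
jaw [329.     226.3888 213.4149 236.7736]
t 5.75 clamp mm [ -0.3615 -17.8571  84.2649] F clamp [-0.7872 -1.011  -0.1102] yawerr -0.0005951961492216872 w 0.9994574461045513
red [274.     178.8307 166.1084 190.1686]
pad [103.     196.1605 191.128  201.6634]
jaw [329.     228.1684 215.1622 238.8162]
```

```bash
echo '{"moves": [[0, 0, 0, 0, -0.004, 0, 1], [0, 0, 0, 0, -0.004, 0, 1], [0, 0, 0, 0, -0.002, 0, 1], [0, 0, 0, 0, -0.002, 0, 1], [0, 0, 0, 0, -0.002, 0, 1], [0, 0, 0, 0, 0, 0, 1]]}' > rows.txt && python3 -m pendant rows.txt>/dev/null;python3 -c "
from go import *;report();gauge()"; echo '{"moves": [[0, 0, 0, 0, -0.002, 0, 1], [0, 0, 0, 0, -0.002, 0, 1], [0, 0, 0, 0, -0.002, 0, 1], [0, 0, 0, 0, 0, 0, 1]]}' > rows.txt && python3 -m pendant rows.txt>/dev/null;python3 -c "
from go import *;report();gauge()"
```

```text
t 6.4 clamp mm [ -0.2376 -30.5962  84.3419] F clamp [-1.0483  5.6685  2.0525] yawerr 0.00011702742156627911 w 0.9961614137623025
red [174.     182.6796 176.3773 188.7281]
red [ 86.     170.1697 166.1084 174.4278]
pad [ 91.     193.3123 189.457  197.8085]
jaw [324.     224.8161 211.9015 235.0303]
t 6.85 clamp mm [ -0.2563 -35.3402  83.9605] F clamp [0.2012 7.8561 0.4985] yawerr -0.0004014043742285706 w 1.0005244641653221
red [252.     177.8954 166.1084 187.8042]
pad [ 85.     192.0193 188.3108 196.0359]
jaw [322.     221.4423 208.7817 231.5432]
```

```bash
echo '{"moves": [[0, 0, 0, 0, -0.002, 0, 1], [0, 0, 0, 0, -0.002, 0, 1], [0, 0, 0, 0, -0.002, 0, 1], [0, 0, 0, 0, -0.001, 0, 1], [0, 0, 0, 0, 0, 0, 1]]}' > rows.txt && python3 -m pendant rows.txt>/dev/null;python3 -c "
from go import *;report();gauge()"; echo '{"moves": [[0, 0, 0, 0, 0.012, 0, 1], [0, 0, 0, 0, 0.012, 0, 1], [0, 0, 0, 0, 0, 0, 1], [0, 0, 0, 0, 0, 0, 1]]}' > rows.txt && python3 -m pendant rows.txt>/dev/null;python3 -c "
from go import *;report();gauge()"
```

```text
t 7.4 clamp mm [ -0.3179 -41.6957  83.2678] F clamp [ 1.1309  9.3814 -0.8601] yawerr -0.0006706129404328079 w 0.9989165639838424
red [223.     176.5021 166.1084 184.923 ]
pad [ 88.     189.3173 185.6048 193.9516]
jaw [321.     218.6971 206.3682 228.5949]
t 7.85 clamp mm [ -0.0901 -21.2341  84.6524] F clamp [ 0.9589  1.2378 -0.1026] yawerr -5.262739152364841e-05 w 1.0027204000165941
red [224.     176.5351 166.1084 184.923 ]
pad [ 89.     189.347  185.6048 193.9516]
jaw [322.     220.3254 207.8889 230.4623]
```

```bash
echo '{"moves": [[0, 0, 0, 0, 0.004, 0, 1], [0, 0, 0, 0, 0, 0, 1], [0, 0, 0, 0, 0, 0, 1]]}' > rows.txt && python3 -m pendant rows.txt>/dev/null;python3 -c "
from go import *;report()"; echo '{"moves": [[0, 0, 0, 0, -0.004, 0, 1], [0, 0, 0, 0, -0.004, 0, 1], [0, 0, 0, 0, -0.003, 0, 1], [0, 0, 0, 0, -0.002, 0, 1], [0, 0, 0, 0, -0.002, 0, 1], [0, 0, 0, 0, 0, 0, 1]]}' > rows.txt && python3 -m pendant rows.txt>/dev/null;python3 -c "
from go import *;report();gauge()"; echo '{"moves": [[0, 0, 0, 0, -0.002, 0, 1], [0, 0, 0, 0, -0.002, 0, 1], [0, 0, 0, 0, -0.002, 0, 1], [0, 0, 0, 0, 0, 0, 1]]}' > rows.txt && python3 -m pendant rows.txt>/dev/null;python3 -c "
from go import *;report();gauge()"
```

```text
t 8.2 clamp mm [ -0.1755 -17.2701  84.4098] F clamp [ 1.2091 -0.5211  0.2212] yawerr 0.000563615288278314 w 0.9983612785517745
t 8.8 clamp mm [ -0.1346 -29.2819  84.3021] F clamp [0.5505 8.1374 2.6538] yawerr -0.0006342087773600699 w 1.001587163082592
red [220.     176.38   166.1084 184.5119]
pad [ 85.     188.7146 185.2924 192.802 ]
jaw [324.     218.1736 205.8425 228.0555]
t 9.25 clamp mm [ -0.1578 -34.8956  84.0282] F clamp [0.2426 8.5698 1.7348] yawerr -0.0009057330372328382 w 0.9959086683709961
red [181.     175.9913 166.4196 182.4519]
pad [ 84.     186.704  183.2089 190.7172]
jaw [319.     216.1426 203.7953 226.0098]
```

```bash
echo '{"moves": [[0, 0, 0, 0, -0.002, 0, 1], [0, 0, 0, 0, -0.002, 0, 1], [0, 0, 0, 0, -0.002, 0, 1], [0, 0, 0, 0, -0.002, 0, 1], [0, 0, 0, 0, 0, 0, 1]]}' > rows.txt && python3 -m pendant rows.txt>/dev/null;python3 -c "
from go import *;report();gauge()"; echo '{"moves": [[0, 0, 0, 0, 0.012, 0, 1], [0, 0, 0, 0, 0.013, 0, 1], [0, 0, 0, 0, 0, 0, 1], [0, 0, 0, 0, 0, 0, 1]]}' > rows.txt && python3 -m pendant rows.txt>/dev/null;python3 -c "
from go import *;report();gauge()"
```

```text
t 9.8 clamp mm [ -0.2175 -42.3429  83.2037] F clamp [ 1.2926  9.2772 -0.3126] yawerr -0.0010277153033377377 w 0.9996290421579458
red [149.     171.2817 166.1084 176.4873]
pad [ 87.     180.7497 177.0647 185.0842]
jaw [318.     210.4302 198.5657 220.1707]
t 10.25 clamp mm [ -0.0614 -21.232   84.689 ] F clamp [ 0.0742  1.4025 -0.2674] yawerr -0.00023606665947321982 w 0.9993217579922288
red [150.     171.2755 166.1084 176.4873]
pad [ 90.     180.8317 177.0647 185.0842]
jaw [315.     212.5825 200.6142 222.5207]
```

```bash
echo '{"moves": [[0, 0, 0, 0, 0.004, 0, 1], [0, 0, 0, 0, 0, 0, 1], [0, 0, 0, 0, 0, 0, 1]]}' > rows.txt && python3 -m pendant rows.txt>/dev/null;python3 -c "
from go import *;report()"; echo '{"moves": [[0, 0, 0, 0, -0.004, 0, 1], [0, 0, 0, 0, -0.004, 0, 1], [0, 0, 0, 0, -0.003, 0, 1], [0, 0, 0, 0, -0.001, 0, 1], [0, 0, 0, 0, -0.001, 0, 1], [0, 0, 0, 0, 0, 0, 1]]}' > rows.txt && python3 -m pendant rows.txt>/dev/null;python3 -c "
from go import *;report();gauge()"; echo '{"moves": [[0, 0, 0, 0, -0.001, 0, 1], [0, 0, 0, 0, -0.001, 0, 1], [0, 0, 0, 0, 0, 0, 1]]}' > rows.txt && python3 -m pendant rows.txt>/dev/null;python3 -c "
from go import *;report();gauge()"
```

```text
t 10.6 clamp mm [ -0.1897 -17.2782  84.4161] F clamp [-0.4621  0.132   0.9621] yawerr 0.0005817987264087124 w 0.9998620368266569
t 11.2 clamp mm [ -0.1319 -27.7415  84.3883] F clamp [-0.5407  7.4688  1.78  ] yawerr -0.0003987497438459098 w 1.003823954700053
red [149.     171.2817 166.1084 176.4873]
pad [ 88.     180.7895 177.0647 185.0842]
jaw [314.     211.2905 199.3929 221.0086]
t 11.55 clamp mm [ -0.1357 -29.1099  84.3065] F clamp [-1.0642  7.0221  2.3384] yawerr -0.0008010456180436872 w 1.0003361013486118
red [149.     171.2817 166.1084 176.4873]
pad [ 88.     180.7528 177.0647 185.0842]
jaw [317.     210.5125 198.5657 220.1707]
```

```bash
echo '{"moves": [[0, 0, 0, 0, -0.001, 0, 1], [0, 0, 0, 0, -0.001, 0, 1], [0, 0, 0, 0, 0, 0, 1]]}' > rows.txt && python3 -m pendant rows.txt>/dev/null;python3 -c "
from go import *;report();gauge()"; echo '{"moves": [[0, 0, 0, 0, -0.001, 0, 1], [0, 0, 0, 0, -0.001, 0, 1], [0, 0, 0, 0, 0, 0, 1]]}' > rows.txt && python3 -m pendant rows.txt>/dev/null;python3 -c "
from go import *;report();gauge()"
```

```text
t 11.9 clamp mm [ -0.1513 -31.2866  84.2578] F clamp [-0.7262  6.6918  0.9467] yawerr -0.000778435184873117 w 0.99962163312092
red [149.     171.2817 166.1084 176.4873]
pad [ 88.     180.7563 177.0647 185.0842]
jaw [315.     210.9355 199.125  220.7759]
t 12.25 clamp mm [ -0.1445 -32.54    84.1304] F clamp [0.6092 9.4121 1.4095] yawerr -0.0010144450764844966 w 1.0008428391744606
red [145.     171.143  166.1084 176.1774]
pad [ 91.     180.5839 176.7509 185.0842]
jaw [315.     210.1208 198.2601 219.868 ]
```

```bash
for i in 1; do echo '{"moves": [[0, 0, 0, 0, -0.001, 0, 1], [0, 0, 0, 0, -0.001, 0, 1], [0, 0, 0, 0, 0, 0, 1]]}' > rows.txt && python3 -m pendant rows.txt>/dev/null;python3 -c "
from go import *;report();gauge()"; done; echo '{"moves": [[0, 0, 0, 0, -0.001, 0, 1], [0, 0, 0, 0, -0.001, 0, 1], [0, 0, 0, 0, 0, 0, 1]]}' > rows.txt && python3 -m pendant rows.txt>/dev/null;python3 -c "
from go import *;report();gauge()"
```

```text
t 12.6 clamp mm [ -0.1552 -34.6327  84.0528] F clamp [0.2021 8.2545 1.7887] yawerr -0.0010692067527125026 w 1.0009362411634035
red [129.     170.1051 165.6052 174.9368]
pad [ 87.     178.9467 174.9797 183.3103]
jaw [312.     208.5974 196.8222 218.1222]
t 12.95 clamp mm [ -0.169  -36.1063  83.8644] F clamp [-0.3701 11.1482  0.4652] yawerr -0.0011734404166049567 w 1.001575350507489
red [123.     169.7644 165.6052 174.1175]
pad [ 86.     178.4115 174.6656 182.9969]
jaw [314.     207.4182 195.9043 216.9827]
```

```bash
echo '{"moves": [[0, 0, 0, 0, -0.001, 0, 1], [0, 0, 0, 0, -0.0005, 0, 1], [0, 0, 0, 0, 0, 0, 1]]}' > rows.txt && python3 -m pendant rows.txt>/dev/null;python3 -c "
from go import *;report();gauge()"; echo '{"moves": [[0, 0, 0, 0, -0.001, 0, 1], [0, 0, 0, 0, -0.0005, 0, 1], [0, 0, 0, 0, 0, 0, 1]]}' > rows.txt && python3 -m pendant rows.txt>/dev/null;python3 -c "
from go import *;report();gauge()"
```

```text
t 13.3 clamp mm [ -0.1307 -37.1635  83.7718] F clamp [ 0.222  10.5391  1.1423] yawerr -0.001478565094131639 w 1.0062410337372838
red [123.     169.7644 165.6052 174.1175]
pad [ 85.     178.398  174.6656 182.9969]
jaw [313.     206.8492 195.0786 216.3763]
t 13.65 clamp mm [ -0.1563 -38.235   83.5929] F clamp [ 0.7153 11.7972  1.3589] yawerr -0.0016335088812997483 w 1.0036216510972333
red [124.     169.7305 165.5578 174.1175]
pad [ 86.     178.4115 174.6656 182.9969]
jaw [310.     205.959  194.185  215.5406]
```

```bash
echo '{"moves": [[0, 0, 0, 0, -0.001, 0, 1], [0, 0, 0, 0, -0.001, 0, 1], [0, 0, 0, 0, 0, 0, 1]]}' > rows.txt && python3 -m pendant rows.txt>/dev/null;python3 -c "
from go import *;report();gauge()"; echo '{"moves": [[0, 0, 0, 0, -0.001, 0, 1], [0, 0, 0, 0, 0, 0, 1]]}' > rows.txt && python3 -m pendant rows.txt>/dev/null;python3 -c "
from go import *;report();gauge()"
```

```text
t 14.0 clamp mm [ -0.1837 -39.6502  83.3927] F clamp [ 0.2951 12.2396  0.1351] yawerr -0.001843893348449244 w 0.9973503480208389
red [123.     169.7644 165.6052 174.1175]
pad [ 86.     178.4115 174.6656 182.9969]
jaw [307.     205.2313 193.5705 214.6301]
t 14.25 clamp mm [ -0.1745 -40.206   83.3067] F clamp [ 0.334  13.711   0.5516] yawerr -0.0020489768452944678 w 0.9985964064432602
red [122.     169.7373 165.6052 174.1175]
pad [ 85.     178.398  174.6656 182.9969]
jaw [306.     204.8757 193.3348 214.2506]
```

```bash
echo '{"moves": [[0, 0, 0, 0, -0.001, 0, 1], [0, 0, 0, 0, -0.001, 0, 1], [0, 0, 0, 0, 0, 0, 1]]}' > rows.txt && python3 -m pendant rows.txt>/dev/null;python3 -c "
from go import *;report();gauge()"
```

```text
t 14.6 clamp mm [ -0.1764 -41.7577  83.0522] F clamp [-0.9229 15.612   0.0685] yawerr -0.0022520898082205977 w 1.0043170307895701
red [124.     169.7437 165.6052 174.1175]
pad [ 86.     178.4115 174.6656 182.9969]
jaw [309.     203.7278 192.4152 213.1877]
```

```bash
echo '{"moves": [[0, 0, 0, 0, 0.014, 0, 1], [0, 0, 0, 0, 0.014, 0, 1], [0, 0, 0, 0, 0.003, 0, 1], [0, 0, 0, 0, 0, 0, 1], [0, 0, 0, 0, 0, 0, 1]]}' > rows.txt && python3 -m pendant rows.txt>/dev/null;python3 -c "
from go import *;report();gauge();gauge()"
```

```text
t 15.15 clamp mm [ -0.1497 -17.6858  84.5478] F clamp [-0.1581  0.0393  0.364 ] yawerr 0.000685284000637469 w 1.0012487954960188
red [125.     169.6934 164.7915 174.1175]
pad [ 87.     178.4211 174.6656 182.9969]
jaw [315.     207.5532 195.9043 217.2858]
red [126.     169.7936 165.6052 174.1175]
pad [ 87.     178.4941 174.8664 182.9969]
jaw [312.     207.6811 195.9339 217.2858]
```

```bash
echo '{"moves": [[0, 0, 0, 0, -0.004, 0, 1], [0, 0, 0, 0, -0.004, 0, 1], [0, 0, 0, 0, 0, 0, 1]]}' > rows.txt && python3 -m pendant rows.txt>/dev/null;python3 -c "
from go import *;report();gauge()"; echo '{"moves": [[0, 0, 0, 0, -0.001, 0, 1], [0, 0, 0, 0, -0.001, 0, 1], [0, 0, 0, 0, 0, 0, 1]]}' > rows.txt && python3 -m pendant rows.txt>/dev/null;python3 -c "
from go import *;report();gauge()"
```

```text
t 15.55 clamp mm [ -0.1916 -24.9805  84.4928] F clamp [-1.1728  2.9122  1.3417] yawerr 0.0008998883701309937 w 1.0005678001902996
red [122.     169.7373 165.6052 174.1175]
pad [ 87.     178.4211 174.6656 182.9969]
jaw [311.     207.7179 195.9339 217.2858]
t 15.9 clamp mm [ -0.1539 -25.7868  84.4472] F clamp [-1.2795  5.2777  2.4553] yawerr -0.0002156080582932101 w 0.999501880874043
red [123.     169.7558 164.7915 174.1175]
pad [ 86.     178.4115 174.6656 182.9969]
jaw [315.     207.4493 195.9043 217.2127]
```

```bash
echo '{"moves": [[0, 0, 0, 0, -0.001, 0, 1], [0, 0, 0, 0, -0.001, 0, 1], [0, 0, 0, 0, 0, 0, 1]]}' > rows.txt && python3 -m pendant rows.txt>/dev/null;python3 -c "
from go import *;report();gauge()"
```

```text
t 16.25 clamp mm [ -0.1408 -28.2363  84.4805] F clamp [-0.0772  5.2522  2.0932] yawerr -1.6713166351964397e-05 w 0.9984683118064703
red [123.     169.7656 165.6052 174.1175]
pad [ 86.     178.4115 174.6656 182.9969]
jaw [315.     207.5532 195.9043 217.2858]
```

```bash
echo '{"moves": [[0, 0, 0, 0, -0.001, 0, 1], [0, 0, 0, 0, -0.001, 0, 1], [0, 0, 0, 0, 0, 0, 1]]}' > rows.txt && python3 -m pendant rows.txt>/dev/null;python3 -c "
from go import *;report();gauge()"; echo '{"moves": [[0, 0, 0, 0, -0.001, 0, 1], [0, 0, 0, 0, -0.001, 0, 1], [0, 0, 0, 0, 0, 0, 1]]}' > rows.txt && python3 -m pendant rows.txt>/dev/null;python3 -c "
from go import *;report();gauge()"
```

```text
t 16.6 clamp mm [ -0.1364 -29.1625  84.4204] F clamp [-0.384   7.4094  2.8914] yawerr -0.0004394812885199442 w 0.9995073265239621
red [123.     169.7644 165.6052 174.1175]
pad [ 87.     178.4211 174.6656 182.9969]
jaw [313.     207.3889 195.9043 216.9827]
t 16.95 clamp mm [ -0.1466 -30.1407  84.2643] F clamp [-0.1958  9.8011  1.6769] yawerr -0.0008743130899718392 w 1.0034280739524148
red [123.     169.7644 165.6052 174.1175]
pad [ 87.     178.3996 174.6656 182.9969]
jaw [313.     207.0174 195.32   216.6795]
```

```bash
echo '{"moves": [[0, 0, 0, 0, -0.001, 0, 1], [0, 0, 0, 0, 0, 0, 1]]}' > rows.txt && python3 -m pendant rows.txt>/dev/null;python3 -c "
from go import *;report();gauge()"
```

```text
t 17.2 clamp mm [ -0.1431 -30.7973  84.2513] F clamp [-0.1256 10.7564  2.4213] yawerr -0.0010390989512139117 w 0.9958890634425311
red [123.     169.7644 165.6052 174.1175]
pad [ 86.     178.4115 174.6656 182.9969]
jaw [307.     206.672  195.0786 216.0729]
```

```bash
echo '{"moves": [[0, 0, 0, 0, -0.001, 0, 1], [0, 0, 0, 0, -0.001, 0, 1], [0, 0, 0, 0, 0, 0, 1]]}' > rows.txt && python3 -m pendant rows.txt>/dev/null;python3 -c "
from go import *;report();gauge()"; echo '{"moves": [[0, 0, 0, 0, -0.001, 0, 1], [0, 0, 0, 0, 0, 0, 1]]}' > rows.txt && python3 -m pendant rows.txt>/dev/null;python3 -c "
from go import *;report();gauge()"
```

```text
t 17.55 clamp mm [ -0.1595 -32.2517  84.1335] F clamp [ 0.1145 10.2275  2.4204] yawerr -0.0012596379952841054 w 0.9999989590045428
red [122.     169.7373 165.6052 174.1175]
pad [ 87.     178.3996 174.6656 182.9969]
jaw [309.     205.6613 194.1598 215.2372]
t 17.8 clamp mm [ -0.1237 -32.9253  84.1146] F clamp [ 0.2711 11.6244  3.0279] yawerr -0.0014189671002374598 w 1.000860319288971
red [123.     169.7656 165.6052 174.1175]
pad [ 86.     178.4115 174.6656 182.9969]
jaw [309.     205.2441 193.5705 214.9337]
```

```bash
echo '{"moves": [[0, 0, 0, 0, -0.001, 0, 1], [0, 0, 0, 0, 0, 0, 1]]}' > rows.txt && python3 -m pendant rows.txt>/dev/null;python3 -c "
from go import *;report();gauge()"
```

```text
t 18.05 clamp mm [ -0.1174 -33.4296  84.0203] F clamp [-0.4158 13.3678  4.5029] yawerr -0.0016569549893645597 w 0.9971051788458201
red [123.     169.7644 165.6052 174.1175]
pad [ 86.     178.4115 174.6656 182.9969]
jaw [308.     205.0442 193.3348 214.6301]
```

```bash
echo '{"moves": [[0, 0, 0, 0, -0.001, 0, 1], [0, 0, 0, 0, -0.001, 0, 1], [0, 0, 0, 0, 0, 0, 1]]}' > rows.txt && python3 -m pendant rows.txt>/dev/null;python3 -c "
from go import *;report();gauge()"
```

```text
t 18.4 clamp mm [ -0.1363 -35.0723  83.9006] F clamp [ 0.0075 13.5558  2.7073] yawerr -0.0018360835771472543 w 1.0007077684841437
red [123.     169.7644 165.6052 174.1175]
pad [ 86.     178.4115 174.6656 182.9969]
jaw [309.     203.8378 192.4152 213.4915]
```

```bash
echo '{"moves": [[0, 0, 0, 0, -0.001, 0, 1], [0, 0, 0, 0, 0, 0, 1]]}' > rows.txt && python3 -m pendant rows.txt>/dev/null;python3 -c "
from go import *;report();gauge()"
```

```text
t 18.65 clamp mm [ -0.1438 -35.7715  83.8289] F clamp [ 0.0665 13.5385  3.161 ] yawerr -0.0018968563305513002 w 0.9996369871871529
red [122.     169.7954 165.6052 174.1175]
pad [ 85.     178.398  174.6656 182.9969]
jaw [308.     203.5627 192.1085 212.8839]
```

```bash
echo '{"moves": [[0, 0, 0, 0, -0.001, 0, 1], [0, 0, 0, 0, 0, 0, 1]]}' > rows.txt && python3 -m pendant rows.txt>/dev/null;python3 -c "
from go import *;report();gauge()"
```

```text
t 18.9 clamp mm [ -0.134  -36.508   83.7495] F clamp [ 0.2236 14.4332  2.7031] yawerr -0.00208466290179486 w 1.0012637282170893
red [123.     169.7644 165.6052 174.1175]
pad [ 86.     178.4115 174.6656 182.9969]
jaw [312.     202.9249 191.5131 212.4309]
```

```bash
echo '{"moves": [[0, 0, 0, 0, -0.0005, 0, 1], [0, 0, 0, 0, 0, 0, 1]]}' > rows.txt && python3 -m pendant rows.txt>/dev/null;python3 -c "
from go import *;report();gauge()";echo '{"moves": [[0, 0, 0, 0, 0.01, 0, 1], [0, 0, 0, 0, 0.01, 0, 1], [0, 0, 0, 0, 0.005, 0, 1], [0, 0, 0, 0, 0, 0, 1], [0, 0, 0, 0, 0, 0, 1]]}' > rows.txt && python3 -m pendant rows.txt>/dev/null;python3 -c "
from go import *;report();gauge();gauge()"
```

```text
t 19.15 clamp mm [ -0.1466 -36.7661  83.6788] F clamp [ 0.7278 15.368   2.8096] yawerr -0.0021831261410855613 w 0.9993039466241224
red [122.     169.7373 165.6052 174.1175]
pad [ 86.     178.4115 174.6656 182.9969]
jaw [306.     202.7492 191.2841 212.4309]
t 19.7 clamp mm [ -0.201  -18.272   84.3513] F clamp [-0.4466 -0.1725 -0.5803] yawerr 0.0007182332401559368 w 0.9997561548231462
red [125.     169.6934 164.7915 174.1175]
pad [ 88.     178.4506 174.6656 182.9969]
jaw [308.     205.2628 193.5705 214.9337]
red [125.     169.6934 164.7915 174.1175]
pad [ 86.     178.4115 174.6656 182.9969]
jaw [306.     205.2692 193.5705 214.6301]
```

```bash
echo '{"moves": [[0, 0, 0, 0, 0.006, 0, 1], [0, 0, 0, 0, 0.006, 0, 1], [0, 0, 0, 0, 0, 0, 1], [0, 0, 0, 0, 0, -0.03, 1], [0, 0, 0, 0, 0, -0.04, 1], [0, 0, 0, 0, 0, -0.045, 1], [0, 0, 0, 0, 0, 0, 1]]}' > rows.txt && python3 -m pendant rows.txt 20 >/dev/null; echo '{"moves": [[0, 0, 0, 0, -0.04, 0, 0], [0, 0, 0, 0, -0.04, 0, 0], [0, 0, 0, 0, -0.028, 0, 0], [0, 0, 0, 0, 0, 0, 0], [0, 0, 0, 0, 0, 0, 0], [0, 0, 0, 0, 0, 0, 0], [0, 0, 0, 0, 0, 0, 0]]}' > rows.txt && python3 -m pendant rows.txt >/dev/null; python3 go.py 0 -115 75; python3 -c "
from go import *;gauge()
d=robot.snapshot('wrist');cv2.imwrite('pics/w2.png',d['image'][:,:,::-1])"
```

```text
t 21.2 clamp mm [   0.0414 -112.2137  199.5859] F clamp [-0.765   0.2357 -1.2537] yawerr -0.001249307680100825 w -0.007449193675714416
rotvec tool [0.0002 0.0003 0.0012] shift after rot [ 0.     -0.0028  0.1246]
red [123.     169.7033 165.5578 174.1175]
pad [ 89.     178.4385 174.6656 182.9969]
jaw [308.     205.2127 193.5705 214.6301]
```

View pics/w2.png

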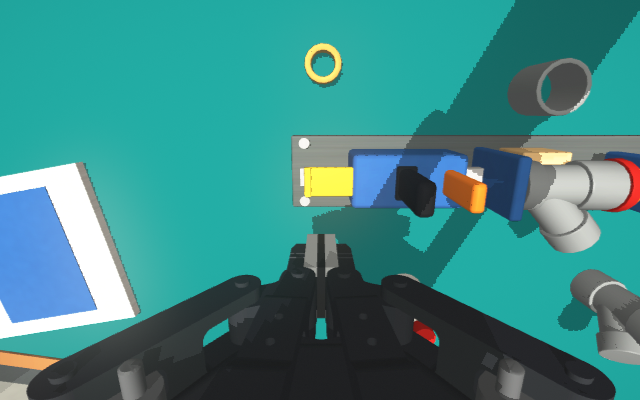

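The shut fingertips (320,240) are lined up over the outer part of the yellow tab (303–352, 167–195). The jaw is still holding. I'll lower to just above the tab and let two full seconds pass.

```bash
echo '{"moves": [[0, 0, 0, 0, -0.003, 0.04, 0], [0, 0, 0, 0, 0, 0.04, 0], [0, 0, 0, 0, 0, 0.03, 0], [0, 0, 0, 0, 0, 0.012, 0], [0, 0, 0, 0, 0, 0, 0], [0, 0, 0, 0, 0, 0, 0], [0, 0, 0, 0, 0, 0, 0], [0, 0, 0, 0, 0, 0, 0], [0, 0, 0, 0, 0, 0, 0], [0, 0, 0, 0, 0, 0, 0]]}' > rows.txt && python3 -m pendant rows.txt >/dev/null; echo '{"moves": [[0, 0, 0, 0, 0, 0, 0], [0, 0, 0, 0, 0, 0, 0], [0, 0, 0, 0, 0, 0, 0], [0, 0, 0, 0, 0, 0, 0], [0, 0, 0, 0, 0, 0, 0], [0, 0, 0, 0, 0, 0, 0], [0, 0, 0, 0, 0, 0, 0], [0, 0, 0, 0, 0, 0, 0]]}' > rows.txt && python3 -m pendant rows.txt >/dev/null; python3 go.py 0 -115 66; python3 -c "
from go import *;gauge()"
```

```text
t 23.1 clamp mm [  -0.1944 -116.4382   77.3648] F clamp [0.1393 0.5648 0.45  ] yawerr 0.0003173401103134381 w -0.0012953789755695319
rotvec tool [ 0.0001  0.     -0.0003] shift after rot [-0.0002  0.0014  0.0114]
red [123.     169.7644 165.6052 174.1175]
pad [ 87.     178.4415 174.6656 182.9969]
jaw [308.     205.2628 193.5705 214.9337]
```

```bash
echo '{"moves": [[0, 0, 0, 0, 0.001, 0.005, 0], [0, 0, 0, 0, 0, 0.005, 0], [0, 0, 0, 0, 0, 0.003, 0], [0, 0, 0, 0, 0, 0.002, 0], [0, 0, 0, 0, 0, 0, 0]]}' > rows.txt && python3 -m pendant rows.txt >/dev/null; python3 -c "
from go import *;report()";echo '{"moves": [[0, 0, 0, 0, 0, 0.002, 0], [0, 0, 0, 0, 0, 0.001, 0], [0, 0, 0, 0, 0, 0, 0]]}' > rows.txt && python3 -m pendant rows.txt >/dev/null; python3 -c "
from go import *;report();gauge()"
```

```text
t 23.65 clamp mm [  -0.5057 -115.2542   61.6744] F clamp [0.832  0.2128 0.2818] yawerr 0.0003242876319469194 w 0.0032761999143878086
t 23.95 clamp mm [  -0.253  -115.4284   59.257 ] F clamp [-0.2872 -0.1306  0.5572] yawerr 0.0003991792588970145 w 0.0024587335750354323
red [123.     169.7644 165.6052 174.1175]
pad [ 89.     178.49   174.6656 182.9969]
jaw [307.     205.2313 193.5705 214.6301]
```

```bash
python3 -c "
from go import *
d=robot.snapshot('wrist');a=d['image'][130:330,160:480];d=robot.snapshot('side');b=d['image'][200:320,300:450]
a=cv2.resize(a,(640,400));cv2.imwrite('pics/w3.png',a[:,:,::-1]);cv2.imwrite('pics/s3.png',cv2.resize(b,None,fx=4,fy=4)[:,:,::-1])"
```

```text
(no output)
```

View pics/w3.png

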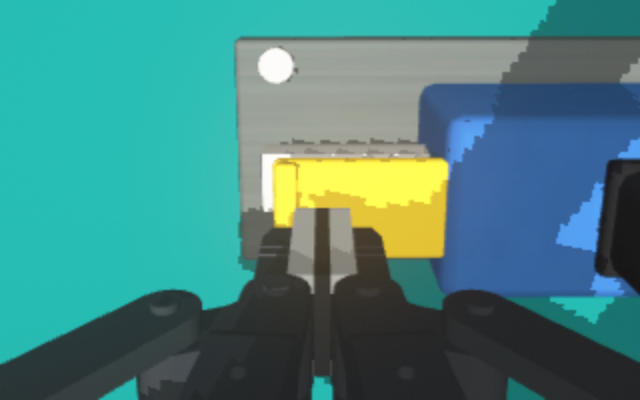

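View pics/s3.png

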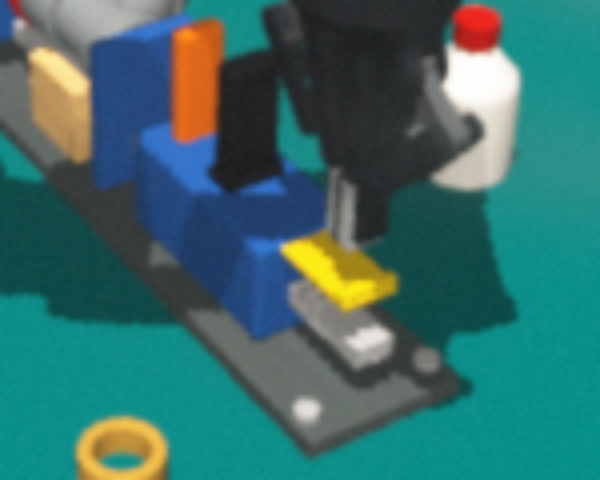

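The fingertips sit over the middle of the tab (wrist crop ~322,215), but it isn't loaded yet. I'll press on in small steps.

```bash
echo '{"moves": [[0, 0, 0, 0, 0, 0.002, 0], [0, 0, 0, 0, 0, 0, 0]]}' > rows.txt && python3 -m pendant rows.txt >/dev/null; python3 -c "
from go import *;report()";echo '{"moves": [[0, 0, 0, 0, 0, 0.002, 0], [0, 0, 0, 0, 0, 0, 0]]}' > rows.txt && python3 -m pendant rows.txt >/dev/null; python3 -c "
from go import *;report();gauge()"
```

```text
t 24.3 clamp mm [  -0.3751 -115.3462   57.0653] F clamp [-0.4481 -0.3432 -0.8868] yawerr 0.0003210703190802724 w 0.0015097860837057797
t 24.5 clamp mm [  -0.4237 -115.3037   54.9491] F clamp [-0.8674 -0.042   0.9271] yawerr 0.00029615923679553066 w 0.0037551439636361373
red [124.     169.7988 165.6052 174.1175]
pad [ 87.     178.4941 174.8664 182.9969]
jaw [307.     205.2313 193.5705 214.6301]
```

```bash
echo '{"moves": [[0, 0, 0, 0, 0, 0.003, 0], [0, 0, 0, 0, 0, 0, 0]]}' > rows.txt && python3 -m pendant rows.txt >/dev/null; python3 -c "
from go import *;report()";echo '{"moves": [[0, 0, 0, 0, 0, 0.002, 0], [0, 0, 0, 0, 0, 0, 0]]}' > rows.txt && python3 -m pendant rows.txt >/dev/null; python3 -c "
from go import *;report();gauge()"
```

```text
t 24.75 clamp mm [  -0.4874 -115.2963   51.8235] F clamp [-0.4498  0.1258  0.1393] yawerr 0.00035613742552862576 w -0.00020372696746756875
t 24.95 clamp mm [  -0.3654 -115.3128   50.0025] F clamp [-0.5922  0.6184  0.8898] yawerr 0.0002993339221461138 w 0.0017624295347820132
red [123.     169.7166 165.6052 174.1175]
pad [ 88.     178.4092 174.6656 182.9969]
jaw [308.     205.2628 193.5705 214.9337]
```

```bash
python3 -c "
from go import *
w=robot.snapshot('wrist');d=robot.snapshot('side')
a=cv2.resize(w['image'][150:270,220:420],None,fx=3,fy=3);b=cv2.resize(d['image'][225:295,345:445],(600,420)[:2])
b=cv2.resize(b,(600,240)) if 0 else cv2.resize(d['image'][240:280,350:450],(600,240))
cv2.imwrite('pics/c4.png',np.vstack([a,b])[:,:,::-1])
d=w;print(d['fx'],d['cx'],d['cy']);s=robot.read_state()
T=np.eye(4);T[:3,:3]=s['orientation'];T[:3,3]=s['eef_pos'];d['world_to_cam']=np.linalg.inv(T@d['T_tool_cam'])
for p in((0,0,0),(.011,0,0),(0,0,-.019),(.011,0,-.02)):print(p,proj(d,(T@np.append(p,1))[:3]))
for c in((15,-128,66),(-15,-128,66),(-15,-128,57),(-15,-80,66)):print(c,proj(d,Rc@(np.array(c)/1e3)+[q[0],q[1],0]))
"
```

```text
310.58272006113856 320.6355013844661 197.45210452879968
(0, 0, 0) [321.8762 230.3405]
(0.011, 0, 0) [321.8989 212.3779]
(0, 0, -0.019) [321.999 243.638]
(0.011, 0, -0.02) [322.0341 224.5351]
(15, -128, 66) [299.029  266.7761]
(-15, -128, 66) [297.9594 214.7196]
(-15, -128, 57) [299.1188 209.511 ]
(-15, -80, 66) [389.9673 214.7139]
```

View pics/c4.png

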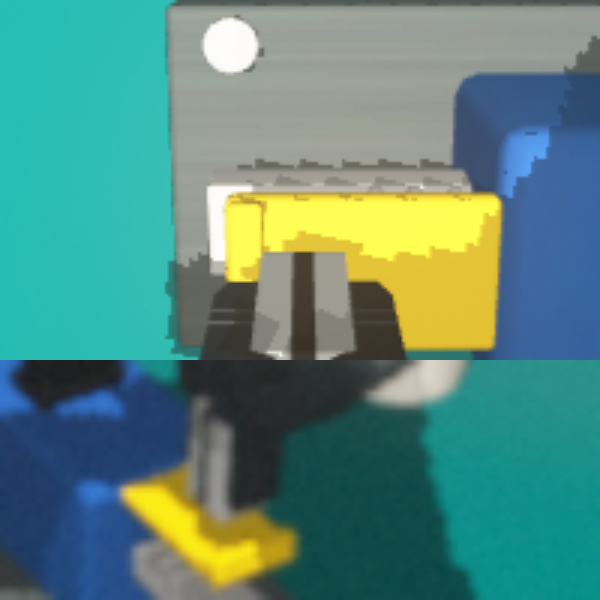

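Tip end is at row ~234 in the wrist view, so the tips really sit ~20–30 mm behind the nominal TCP and are still just above the tab. I'll continue by force.

```bash
echo '{"moves": [[0, 0, 0, 0, 0, 0.002, 0], [0, 0, 0, 0, 0, 0.002, 0], [0, 0, 0, 0, 0, 0, 0]]}' > rows.txt && python3 -m pendant rows.txt >/dev/null; python3 -c "
from go import *;report()";echo '{"moves": [[0, 0, 0, 0, 0, 0.002, 0], [0, 0, 0, 0, 0, 0.001, 0], [0, 0, 0, 0, 0, 0, 0]]}' > rows.txt && python3 -m pendant rows.txt >/dev/null; python3 -c "
from go import *;report();gauge()"
```

```text
t 25.4 clamp mm [  -0.4967 -115.2572   45.8323] F clamp [ 0.6406 -0.1486 -0.1305] yawerr 0.0003256287876592998 w -0.00414591375299159
t 25.7 clamp mm [  -0.383  -115.3472   43.041 ] F clamp [ 0.2115 -1.2662 -1.0567] yawerr 0.00035836481145484414 w 3.5271587419847304e-05
red [122.     169.7373 165.6052 174.1175]
pad [ 88.     178.4506 174.6656 182.9969]
jaw [307.     205.2313 193.5705 214.6301]
```

```bash
echo '{"moves": [[0, 0, 0, 0, 0, 0.002, 0], [0, 0, 0, 0, 0, 0.001, 0], [0, 0, 0, 0, 0, 0, 0]]}' > rows.txt && python3 -m pendant rows.txt >/dev/null; python3 -c "
from go import *;report()";echo '{"moves": [[0, 0, 0, 0, 0, 0.002, 0], [0, 0, 0, 0, 0, 0.001, 0], [0, 0, 0, 0, 0, 0, 0]]}' > rows.txt && python3 -m pendant rows.txt >/dev/null; python3 -c "
from go import *;report();gauge()"
```

```text
t 26.05 clamp mm [  -0.372  -115.3485   40.0713] F clamp [-0.9823  0.38    0.1904] yawerr 0.0003608985591549563 w 0.00012214553149906955
t 26.35 clamp mm [  -0.0503 -115.641    37.5958] F clamp [ 0.2663 -0.4859  1.2916] yawerr 0.0004134384946026375 w -0.0015062673593919222
red [122.     169.7373 165.6052 174.1175]
pad [ 88.     178.4506 174.6656 182.9969]
jaw [308.     205.2628 193.5705 214.9337]
```

```bash
echo '{"moves": [[0, 0, 0, 0, 0, 0.002, 0], [0, 0, 0, 0, 0, 0.001, 0], [0, 0, 0, 0, 0, 0, 0]]}' > rows.txt && python3 -m pendant rows.txt >/dev/null; python3 -c "
from go import *;report()";echo '{"moves": [[0, 0, 0, 0, 0, 0.002, 0], [0, 0, 0, 0, 0, 0, 0]]}' > rows.txt && python3 -m pendant rows.txt >/dev/null; python3 -c "
from go import *;report();gauge()"
```

```text
t 26.7 clamp mm [   0.0683 -115.9442   35.4713] F clamp [-1.1771 -0.7877  4.1099] yawerr 0.0004573585170405327 w -0.00014773326547849245
t 26.9 clamp mm [   0.0378 -116.057    32.9971] F clamp [-0.3584 -0.848   3.6967] yawerr 0.0004752418225295312 w 0.0012908037457660245
red [118.     169.5963 165.6052 174.0054]
pad [ 97.     185.6582 181.5362 190.4051]
jaw [320.     217.5751 205.2337 227.4528]
```

The tab gave way at 4 N and the jaw is springing open; hold it down.

```bash
echo '{"moves": [[0, 0, 0, 0, 0, 0.001, 0], [0, 0, 0, 0, 0, 0, 0], [0, 0, 0, 0, 0, 0, 0], [0, 0, 0, 0, 0, 0, 0], [0, 0, 0, 0, 0, 0, 0], [0, 0, 0, 0, 0, 0, 0], [0, 0, 0, 0, 0, 0, 0], [0, 0, 0, 0, 0, 0, 0], [0, 0, 0, 0, 0, 0, 0], [0, 0, 0, 0, 0, 0, 0]]}' > rows.txt && python3 -m pendant rows.txt >/dev/null; python3 -c "
from go import *;report();gauge()"
```

```text
t 27.95 clamp mm [  -0.0187 -115.8779   31.5968] F clamp [-0.0401 -5.5831  5.5034] yawerr 0.000440719376596443 w -0.0014651002665888066
red [118.     169.5963 165.6052 174.0054]
pad [ 96.     206.3046 202.1513 211.1384]
jaw [339.     237.6308 224.1642 248.1695]
```

```bash
echo '{"moves": [[0, 0, 0, 0, 0, -0.01, 0], [0, 0, 0, 0, 0, -0.03, 0], [0, 0, 0, 0, 0, -0.04, 0], [0, 0, 0, 0, 0, -0.04, 0], [0, 0, 0, 0, 0, 0, 0], [0, 0, 0, 0, 0, 0, 0], [0, 0, 0, 0, 0, 0, 0]]}' > rows.txt && python3 -m pendant rows.txt >/dev/null; python3 -c "
from go import *;report();gauge()
robot.sign_off()"
```

```text
t 28.7 clamp mm [  -1.3118 -113.7899  148.7104] F clamp [-0.3724  0.5133  0.037 ] yawerr -0.00044216393192110504 w 0.004609887663013441
red [117.     169.5586 165.6052 173.8071]
pad [ 95.     206.243  201.6634 211.1384]
jaw [339.     237.6531 224.1985 248.1695]
the job is handed in; nothing more can be done
```

The plug is home, the clamp held it alone for over 3 s at an estimated 7–8 N (from camera-measured pad sink), the release tab sprang the jaw fully open, and I handed the job in at about 29 s of the 54 s limit; sign-off returned no verdict.

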